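# Find the loaded pipette canister by weight and lay it in the cradle

### The job

One of the three tall steel canisters in the crate is loaded and clearly heavier than the other two, which are empty: find out which by lifting. Lay the loaded one on its side in the two-saddle cradle with its foot end pushed home against the end plate, lowering it under control without dropping it or letting it topple. Leave the two empty canisters and the two small jars standing in the crate, and do not disturb the dish stack or the spirit burner.

Things in the scene. Friction and masses are not known exactly. Their poses are not given: they have to be found in the camera images.
- can_a: one of three look-alike steel canisters standing cap up in the crate. 160 mm tall: round body 46 mm diameter up to 115 mm, then a fixed cap 50 mm diameter, 45 mm long, flat on top. Origin: centre of the foot; z along its axis to the cap. Empty about 0.16 kg, loaded about 0.5 kg (contents shift a few mm inside); which one is loaded differs each time and cannot be seen
- can_b: one of three look-alike steel canisters standing cap up in the crate. 160 mm tall: round body 46 mm diameter up to 115 mm, then a fixed cap 50 mm diameter, 45 mm long, flat on top. Origin: centre of the foot; z along its axis to the cap. Empty about 0.16 kg, loaded about 0.5 kg (contents shift a few mm inside); which one is loaded differs each time and cannot be seen
- can_c: one of three look-alike steel canisters standing cap up in the crate. 160 mm tall: round body 46 mm diameter up to 115 mm, then a fixed cap 50 mm diameter, 45 mm long, flat on top. Origin: centre of the foot; z along its axis to the cap. Empty about 0.16 kg, loaded about 0.5 kg (contents shift a few mm inside); which one is loaded differs each time and cannot be seen
- crate: grey open plastic crate, fixed, 220 mm (x) by 310 mm (y), 55 mm high, walls and floor 5 mm. Origin: centre of its underside. The canisters stand in a row along its y axis, about 95 mm apart; the jars stand nearer its -x side
- cradle: fixed cradle for one lying canister: base plate 190 (x) by 70 by 10 mm, two V saddles (14 mm thick, 56 mm wide, tops 48 mm high) at x = +50 and -10 mm, upright end plate (56 mm wide, top 78 mm high, inner face x = +85 mm). The canister lies along x, axis 55 mm above the bench, foot against the plate, cap towards -x. Origin: centre of the underside
- cradle_stop (a point): point on the inner face of the cradle's end plate, 55 mm above the bench, where the centre of the canister's foot comes to lie; axes as the cradle's
- jar_0: small amber glass jar with white cap standing in the crate, 48 mm diameter, 70 mm high; origin: centre of its foot
- jar_1: second jar, like the first
- dishes: stack of three clear culture dishes, 90 mm diameter, 44 mm high, loose on the bench beyond the work; origin: centre of its underside
- burner: unlit glass spirit burner, 80 mm diameter, 82 mm high, loose on the bench beyond the work; origin: centre of its underside
Mind the look-alikes: they are no part of the job. Leave any blue or red look-alike of the can_c alone. Leave any blue look-alike of the jar_1 alone.

How it is judged:
By the outcome, as a careful person would: the job done as asked, in the order asked, and still so for the second after the job is handed in, with the robot touching nothing.
It also fails if it takes over 64 s, if anything falls off the work surface, if the arm or the gripper's body presses on something with over 40 N, if the wrist force passes 120 N, or if a joint passes its speed limit or range.

### The arm

A 6-joint arm with a two-finger parallel gripper is mounted at the origin on the work surface. World frame = base frame: x ahead of the robot, y to its left, z up, the work surface at z = 0. Lengths are in mm, angles in rad, forces in N, time in s.
With the tool pointing down it reaches from about 350 to 775 mm from the base axis. Payload 7.3 kg.
Tool frame: the origin (TCP) lies at the very end of the fingers, on their centre line; the grasp point (between the pads) lies 19 mm behind it; z points along the fingers, y is the line along which they close (so a half turn about z gives the same grasp; the last joint's range is limited). The gripper opens to 92 mm and grips with 3 to 60 N. Pads are 19 mm wide; open, the fingers measure 130 mm over their backs; the gripper's body (75 mm by 190 mm) begins 47 mm behind the grasp point.
Start: joints at [1.192, 0.342, 1.524, -0, 1.275, -0.146], TCP at [121.103, 510.861, 226.741] pointing down, gripper open.
Joint ranges: [-2.53, 2.53], [-0.77, 2.02], [0.04, 2.7], [-1, 4.14], [0.28, 2.66], [-3.11, 3.11]. Speed limits (rad/s): [2.57, 2.57, 3.14, 3.14, 3.14, 3.14].

### API

Orientations are given as [roll, pitch, yaw] about the fixed x, y, z axes, in that order (R = Rz(yaw) Ry(pitch) Rx(roll)).
In Python, from plant import * gives the robot as it stands.
- The arm moves only by the tool arm_command, never from a script. Its arguments are lists of equal length, an entry for each row: "gripper": the finger opening in mm, from 0 to 91.8; "dp": the shift along the tool's x, y, z in units of 25 mm (1.0 is 25 mm), a list of three; "twist": the turn about the tool's z in units of 5 degrees (1.0 is 5 degrees). A call has exactly 5 rows; each row shifts and turns the commanded pose from where the row before left it, along the tool's axes as they then stand; what a row does not reach is not made up. A row lasts 1/8 s, in which the tool goes at most 62.5 mm and 10.7 degrees, less where a joint would pass 70% of its speed; a pose out of reach is approached as far as the arm can. A call is refused whole if a number of a shift passes 1 or a number of a turn 1, either way. A call with a gripper value outside its range is refused whole. The fingers move at their own pace and stop on an object; the grip force is fixed at half the most. Time passes only in rows, so rows that do not move let the fingers close, or fill a call up. It gives the time, the measured TCP pose, the force, the opening and the grip force at its end, in the units of the state.
- get_obs(): the state, without advancing time (a new reading comes with each control period).
- capture(name): name is "scene" or "top" or "wrist"; returns the picture (480x640x3 uint8, red, green, blue); there is no depth.
- get_calibration(name): a dict with "mtx" (3x3 intrinsics, pixels), "position" and "attitude" of the camera in the world; the wrist camera has in their place "mount" (4x4, takes a point from camera to tool coordinates, whose origin is the TCP and whose axes are the flange's). Camera axes: x right, y down, z forward; pixel columns grow to the right and rows downward; lengths in mm; the calibration is good to about 2 mm. A picture is of the moment at which its call begins: read the wrist's pose just before it. get_calibration takes no time and is no camera call.
- close_job(): hands the job in; it is judged then, once.
The state is a dict: "time": time; "joint_positions": joint angles; "dq": joint speeds; "tau": joint torques, N m; "tool_pos": TCP position; "tcp_rot": TCP orientation; "contact_force": force on the tool from outside, world axes, zero at the start; "moment": the same for the moment, N m; "grip_width": finger opening in mm; "finger_force": force on a finger pad.
Only numpy, scipy, OpenCV 4.12 (cv2) and the standard library are available. Lean on these libraries where they do the work, as an engineer would, in place of code of your own. Each camera call takes 0.05 s, during which the arm holds its last target. There are 200 camera calls.

## Working session

There is one attempt and no reset: what is moved stays moved. The work goes in short steps, Python scripts to look and compute and a tool call to move; the robot and the scene stay as the last step left them, time stands still between calls to the robot, and variables do not carry over. Pictures are saved under pics/ and viewed, at most 10 in all, crops included, and the job is handed in when it is done.

Besides the shell and the picture viewer there is one more tool, called by a JSON object that holds its "name" and its "arguments", one argument or row to a line. arm_command: Moves the arm, as the interface text tells. Its arguments: {"type":"object","properties":{"gripper":{"type":"array"},"dp":{"type":"array"},"twist":{"type":"array"}},"required":["gripper","dp","twist"]}

```bash
mkdir -p pics; ls; python3 - <<'E'
from plant import *
import cv2
o=get_obs();print({k:np.round(v,3) if 0 else v for k,v in o.items()})
for n in("scene","top","wrist"):
    im=capture(n);cv2.imwrite(f"pics/{n}0.png",im[:,:,::-1]);print(n,get_calibration(n))
E
```

```text
pics
{'time': 0.0, 'joint_positions': array([ 1.19202687e+00,  3.42749264e-01,  1.52502299e+00, -2.90421741e-05,
        1.27537417e+00, -1.46011934e-01]), 'dq': array([ 5.11802975e-04,  1.27718296e-03,  1.03399501e-03, -3.55383854e-05,
       -1.08515140e-04, -5.69240719e-04]), 'tau': array([ 2.37652013e-03, -4.31236947e+01, -2.44220996e+01,  7.18819303e-02,
        5.60354919e-02, -1.42009303e-04]), 'tool_pos': array([120.93950459, 510.46522477, 226.02909472]), 'tcp_rot': array([-3.14005138e+00, -1.98588417e-04,  2.90884345e+00]), 'contact_force': array([ 0.25773172, -0.45570331, -0.61944413]), 'moment': array([-0.00423503, -0.0074142 ,  0.01422009]), 'finger_force': 0.0, 'grip_width': 91.48747974055411}
scene {'mtx': array([[544.83363111,   0.        , 306.25403345],
       [  0.        , 544.83363111, 239.42937902],
       [  0.        ,   0.        ,   1.        ]]), 'position': array([1153.08640436,  -75.95446696,  929.65215024]), 'attitude': array([-2.52085952,  0.01411255,  1.38673213])}
top {'mtx': array([[523.34035205,   0.        , 320.63199761],
       [  0.        , 523.34035205, 249.46571643],
       [  0.        ,   0.        ,   1.        ]]), 'position': array([ 460.51826968,   23.88872658, 1134.99987825]), 'attitude': array([-3.04820511,  0.01829064, -1.56268698])}
wrist {'mtx': array([[392.71175114,   0.        , 318.51204118],
       [  0.        , 392.71175114, 234.75616181],
       [  0.        ,   0.        ,   1.        ]]), 'mount': array([[-3.28885482e-04, -9.51924470e-01, -3.06332654e-01,
         8.43122088e+01],
       [ 9.99999425e-01, -5.43037166e-07, -1.07193392e-03,
        -3.67371089e-02],
       [ 1.02023378e-03, -3.06332831e-01,  9.51923923e-01,
        -1.58790553e+02],
       [ 0.00000000e+00,  0.00000000e+00,  0.00000000e+00,
         1.00000000e+00]])}
```

View pics/top0.png

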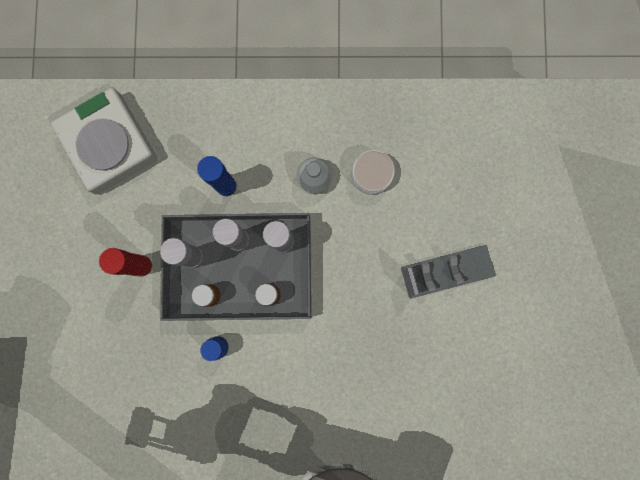

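View pics/scene0.png

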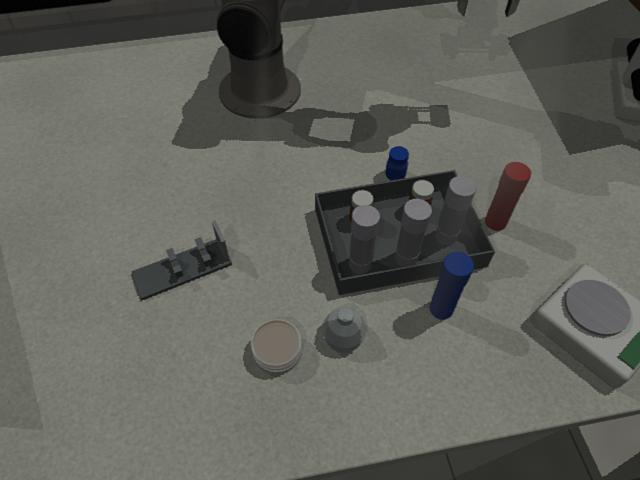

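The top view shows the crate around (237,267) px. The canister caps are at (173,251), (226,232) and (277,235), and the jars at (205,295) and (267,295). The cradle is at (449,271) with its end plate on the left, facing +y. The scene view agrees. Next I'll measure these points.

```bash
cat > h.py <<'E'
from plant import *
import numpy as np, cv2
from scipy.spatial.transform import Rotation as R
def ray(n,px,o=None):
    c=get_calibration(n)
    d=np.linalg.inv(c["mtx"])@[px[0],px[1],1]
    if n=="wrist":
        T=R.from_euler("xyz",o["tcp_rot"]).as_matrix();M=c["mount"]
        return o["tool_pos"]+T@M[:3,3], T@M[:3,:3]@d
    return c["position"],R.from_euler("xyz",c["attitude"]).as_matrix()@d
def plane(n,px,z,o=None):
    p,d=ray(n,px,o);return p+d*(z-p[2])/d[2]
def blob(im,px,r,mask):
    x,y=px;m=np.zeros(im.shape[:2],np.uint8);m[y-r:y+r,x-r:x+r]=mask[y-r:y+r,x-r:x+r]
    cs,_=cv2.findContours(m,cv2.RETR_EXTERNAL,cv2.CHAIN_APPROX_NONE)
    c=max(cs,key=cv2.contourArea);return c
E
python3 - <<'E'
from h import *
im=cv2.imread("pics/top0.png");hsv=cv2.cvtColor(im,cv2.COLOR_BGR2HSV)
for p in((173,251),(226,232),(277,235),(205,295),(267,295)): print(p,im[p[1],p[0]],im[p[1],p[0]-9],im[p[1]+16,p[0]])
print(im[262,480],im[275,420],im[240,450],im[283,408])
br=((im.min(2)>120)*255).astype(np.uint8)
for p,z,d in(((173,251),165,50),((226,232),165,50),((277,235),165,50),((205,295),75,0),((267,295),75,0)):
    c=blob(im,p,20,br);e=cv2.fitEllipse(c);print(p,e,plane("top",e[0],z).round(1),"diam",np.mean(e[1])*(1135-z)/523)
g=im.max(2);m=((g<75)*255).astype(np.uint8)
c=blob(im,(449,271),60,m);b=cv2.minAreaRect(c);print(b)
for q in cv2.boxPoints(b):print(q,plane("top",q,10).round(1))
cv2.imwrite("pics/cr.png",cv2.resize(im[235:310,390:510],None,fx=6,fy=6,interpolation=cv2.INTER_CUBIC))
E
```

```text
(173, 251) [173 170 174] [174 172 175] [61 60 60]
(226, 232) [169 168 170] [172 167 174] [60 60 56]
(277, 235) [173 170 174] [169 166 169] [101  96  99]
(205, 295) [177 178 179] [180 182 182] [90 92 89]
(267, 295) [181 182 183] [178 179 179] [83 82 81]
[97 96 93] [49 50 48] [150 163 163] [81 80 82]
(173, 251) ((169.07228088378906, 247.9405517578125), (24.446258544921875, 38.30891418457031), 130.5803985595703) [552.3 326.2 165. ] diam 58.195523468075926
(226, 232) ((225.15182495117188, 231.35081481933594), (24.633012771606445, 25.37148094177246), 40.50922393798828) [584.2 221.6 165. ] diam 46.37128002101103
(277, 235) ((275.5767822265625, 233.7341766357422), (24.754560470581055, 25.356243133544922), 71.20671081542969) [580.2 126.9 165. ] diam 46.4698656749543
(205, 295) ((201.81326293945312, 294.9964904785156), (20.149580001831055, 20.44093132019043), 47.103126525878906) [465.4 284.2  75. ] diam 41.13378776419003
(267, 295) ((265.4529724121094, 294.10870361328125), (20.17357063293457, 20.549985885620117), 71.87594604492188) [468.3 155.   75. ] diam 41.268613680370905
((419.626953125, 277.96539306640625), (26.92568016052246, 9.472224235534668), 74.74488067626953)
[411.5154  266.22308] [ 530.9 -150.    10. ]
[420.6539  263.73077] [ 536.4 -169.6   10. ]
[427.7385 289.7077] [ 480.9 -184.2   10. ]
[418.6 292.2] [ 475.4 -164.7   10. ]
```

View pics/cr.png

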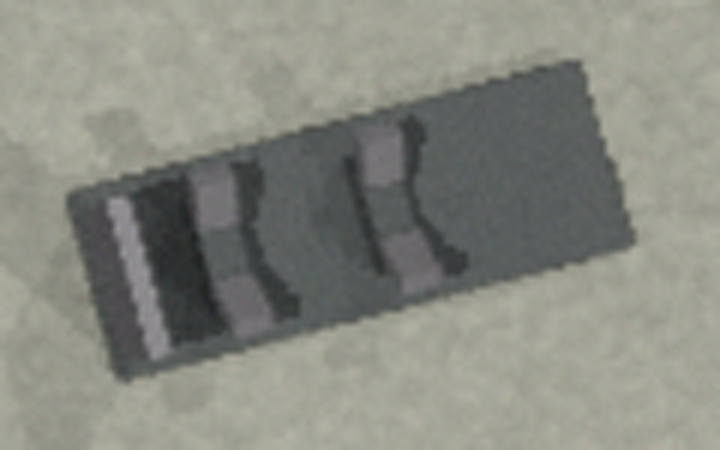

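The crop shows the cradle base corners at about (68,190), (580,62), (634,245) and (120,380) in crop pixels. The plate is the light bar near (138,280).

```bash
python3 - <<'E'
from h import *
im=cv2.imread("pics/top0.png")
P=np.array([(68,190),(580,62),(634,245),(120,380)])/6+[390,235]-.4
W=np.array([plane("top",p,10) for p in P])[:,:2];print(W.round(1),"len",np.linalg.norm(W[0]-W[1]),np.linalg.norm(W[1]-W[2]))
c=W.mean(0);ax=(W[0]+W[3]-W[1]-W[2]);ax/=np.linalg.norm(ax);print("cradle",c.round(1),ax.round(3),"yaw",np.arctan2(ax[1],ax[0]))
pt=plane("top",np.array([138,280])/6+[390,235]-.4,78);print("plate top",pt.round(1),"along",(pt[:2]-c)@ax,"should be ~88+")
for q in((216,195),(250,305)):
    s=plane("top",np.array(q)/6+[390,235]-.4,48)[:2]-c;print("saddle1",s@ax,s@[-ax[1],ax[0]])
for q in((382,155),(415,262)):
    s=plane("top",np.array(q)/6+[390,235]-.4,48)[:2]-c;print("saddle2",s@ax,s@[-ax[1],ax[0]])
br=((im.min(2)>150)*255).astype(np.uint8)
cc=blob(im,(174,251),14,br);e=cv2.fitEllipse(cc);print(e,plane("top",e[0],165).round(1))
for q in((162,215),(311,215),(161,319),(310,318)):print("crate rim",plane("top",q,55).round(1))
s=cv2.imread("pics/scene0.png")
for q in((461,186),(417,209),(366,216)):print("scene cap",plane("scene",q,165).round(1),s[q[1],q[0]])
E
```

```text
[[ 530.6 -127.4]
 [ 577.8 -310.5]
 [ 512.4 -328.3]
 [ 463.1 -145.4]] len 189.1280609199253 67.74954778404242
cradle [ 521.  -227.9] [-0.255  0.967] yaw 1.8286626110050912
plate top [ 496.3 -141.5   78. ] along 89.87004704649704 should be ~88+
saddle1 51.34110072442356 -19.646268228604566
saddle1 50.09830776414539 19.804398556042457
saddle2 -7.685847849225129 -18.802966534046078
saddle2 -8.673148061231448 19.574803163868868
((172.49215698242188, 250.82928466796875), (23.578222274780273, 24.714963912963867), 23.05610466003418) [546.9 319.6 165. ]
crate rim [632.  377.9  55. ]
crate rim [633.6  65.2  55. ]
crate rim [415.6 372.   55. ]
crate rim [420.4  65.1  55. ]
scene cap [549.5 316.  165. ] [118 115 117]
scene cap [586.  220.4 165. ] [122 118 120]
scene cap [583.7 127.1 165. ] [122 119 120]
```

```bash
cat >> h.py <<'E'
def plan(target,yaw=None,n=None,o=None):
    "rows of dp/twist (tool down) to the TCP target"
    o=o or get_obs();p=o["tool_pos"];y=o["tcp_rot"][2]
    dy=0 if yaw is None else (yaw-y+np.pi)%(2*np.pi)-np.pi
    d=np.array(target)-p
    k=n or int(np.ceil(max(np.linalg.norm(d[:2])/25,abs(d[2])/25,abs(np.degrees(dy))/5)/5-1e-9)*5)
    rows=[]
    for i in range(k):
        T=R.from_euler("xyz",[np.pi,0,y+dy*i/k]).as_matrix()
        rows.append((T.T@(d/k)/25).round(2).tolist())
    print("twist",round(-np.degrees(dy)/5/k,2))
    for i in range(0,k,5):print(rows[i:i+5])
def st():
    o=get_obs();print("t",round(o["time"],2),"p",o["tool_pos"].round(1),"rpy",o["tcp_rot"].round(3),"F",o["contact_force"].round(2),"M",o["moment"].round(3),"w",round(o["grip_width"],1),"ff",round(o["finger_force"],1),"j",o["joint_positions"].round(2));return o
E
python3 -c "
from h import *
plan([548,318,226],1.829)"
```

```text
twist 0.62
[[-0.92, -0.18, 0.0], [-0.93, -0.13, 0.0], [-0.93, -0.08, 0.0], [-0.94, -0.03, 0.0], [-0.94, 0.02, 0.0]]
[[-0.93, 0.07, 0.0], [-0.93, 0.12, 0.0], [-0.92, 0.17, 0.0], [-0.91, 0.22, 0.0], [-0.9, 0.27, 0.0]]
[[-0.88, 0.32, 0.0], [-0.86, 0.37, 0.0], [-0.84, 0.41, 0.0], [-0.82, 0.46, 0.0], [-0.79, 0.5, 0.0]]
[[-0.76, 0.54, 0.0], [-0.73, 0.58, 0.0], [-0.7, 0.62, 0.0], [-0.67, 0.66, 0.0], [-0.63, 0.69, 0.0]]
```

{"name": "arm_command", "arguments": {
  "gripper": [91.5,91.5,91.5,91.5,91.5],
  "dp": [
    [-0.92,-0.18,0],
    [-0.93,-0.13,0],
    [-0.93,-0.08,0],
    [-0.94,-0.03,0],
    [-0.94,0.02,0]
  ],
  "twist": [0.62,0.62,0.62,0.62,0.62]
}}

```text
time: 0.78
tool_pos: [228.4, 461.8, 226.5]
tcp_rot: [-3.141, -0.0, 2.637]
contact_force: [-0.1, -0.5, 0.0]
grip_width: 91.2
finger_force: 0.0
```

{"name": "arm_command", "arguments": {
  "gripper": [91.5,91.5,91.5,91.5,91.5],
  "dp": [
    [-0.93,0.07,0],
    [-0.93,0.12,0],
    [-0.92,0.17,0],
    [-0.91,0.22,0],
    [-0.9,0.27,0]
  ],
  "twist": [0.62,0.62,0.62,0.62,0.62]
}}

```text
time: 1.4
tool_pos: [334.9, 413.2, 226.5]
tcp_rot: [-3.141, -0.0, 2.366]
contact_force: [-0.8, -0.0, 1.1]
grip_width: 91.4
finger_force: 0.0
```

{"name": "arm_command", "arguments": {
  "gripper": [91.5,91.5,91.5,91.5,91.5],
  "dp": [
    [-0.88,0.32,0],
    [-0.86,0.37,0],
    [-0.84,0.41,0],
    [-0.82,0.46,0],
    [-0.79,0.5,0]
  ],
  "twist": [0.62,0.62,0.62,0.62,0.62]
}}

```text
time: 2.02
tool_pos: [442.0, 364.9, 226.6]
tcp_rot: [-3.141, -0.0, 2.094]
contact_force: [0.6, -0.2, 0.9]
grip_width: 91.4
finger_force: 0.0
```

{"name": "arm_command", "arguments": {
  "gripper": [91.5,91.5,91.5,91.5,91.5],
  "dp": [
    [-0.76,0.54,0],
    [-0.73,0.58,0],
    [-0.7,0.62,0],
    [-0.67,0.66,0],
    [-0.63,0.69,0]
  ],
  "twist": [0.62,0.62,0.62,0.62,0.62]
}}

```text
time: 2.65
tool_pos: [548.7, 316.1, 226.6]
tcp_rot: [-3.142, -0.0, 1.823]
contact_force: [0.2, 0.7, -0.4]
grip_width: 91.5
finger_force: 0.0
```

```bash
python3 - <<'E'
from h import *
o=st()
im=capture("wrist");cv2.imwrite("pics/w1.png",im[:,:,::-1])
print("xyz plan");plan([548,318,116],1.829,5)
c=get_calibration("wrist");M=c["mount"]
# where A's cap top should appear
T=R.from_euler("xyz",o["tcp_rot"]).as_matrix()
for w in((548,318.5,165),(585,221,165)):
    t=T.T@(np.array(w)-o["tool_pos"]);q=M[:3,:3].T@(t-M[:3,3]);q=c["mtx"]@q;print((q[:2]/q[2]).round(0))
E
```

```text
t 2.65 p [548.7 316.1 226.6] rpy [-3.142 -0.     1.823] F [ 0.2   0.7  -0.44] M [-0.132  0.027  0.003] w 91.5 ff 0.0 j [0.4  0.55 1.2  0.   1.4  0.15]
xyz plan
twist -0.02
[[0.03, -0.02, 0.88], [0.03, -0.02, 0.88], [0.03, -0.02, 0.88], [0.03, -0.02, 0.88], [0.03, -0.02, 0.88]]
[320. 251.]
[337. 394.]
```

View pics/w1.png

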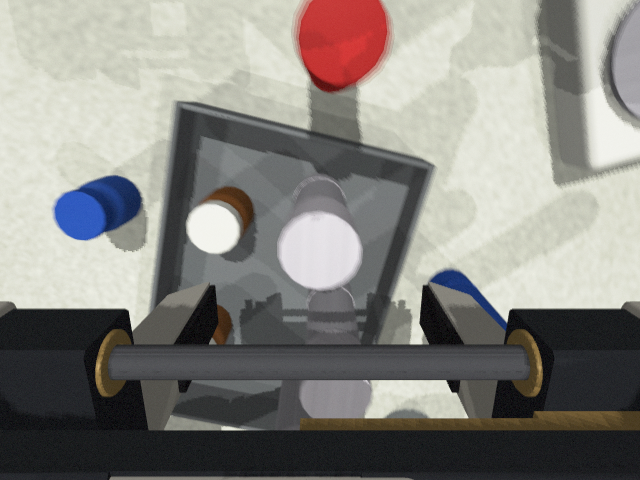

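The wrist view shows can_a's cap at (320,250) px, within a pixel of the prediction. I'll descend, grip and lift it.

{"name": "arm_command", "arguments": {
  "gripper": [91.5,91.5,91.5,91.5,91.5],
  "dp": [
    [0.03,-0.02,0.86],
    [0.03,-0.02,0.86],
    [0.03,-0.02,0.86],
    [0.03,-0.02,0.86],
    [0.03,-0.02,0.86]
  ],
  "twist": [0,0,0,0,0]
}}

```text
time: 3.32
tool_pos: [544.2, 319.7, 118.5]
tcp_rot: [-3.142, -0.0, 1.826]
contact_force: [-0.7, -0.2, -0.4]
grip_width: 92.0
finger_force: 0.0
```

{"name": "arm_command", "arguments": {
  "gripper": [40,40,40,40,40],
  "dp": [
    [0,0,0],
    [0,0,0],
    [0,0,0],
    [0,0,0],
    [0,0,0]
  ],
  "twist": [0,0,0,0,0]
}}

```text
time: 3.95
tool_pos: [544.4, 320.1, 119.9]
tcp_rot: [3.14, -0.0, 1.827]
contact_force: [1.0, 0.5, 2.5]
grip_width: 49.8
finger_force: 30.0
```

{"name": "arm_command", "arguments": {
  "gripper": [40,40,40,40,40],
  "dp": [
    [0,0,-0.4],
    [0,0,-0.4],
    [0,0,0],
    [0,0,0],
    [0,0,0]
  ],
  "twist": [0,0,0,0,0]
}}

```text
time: 4.58
tool_pos: [543.6, 319.8, 138.8]
tcp_rot: [-3.141, 0.0, 1.827]
contact_force: [0.2, -0.7, -5.1]
grip_width: 49.2
finger_force: 30.0
```

```bash
python3 - <<'E'
from h import *
o=st()
capture("wrist");o=st()
E
```

```text
t 4.58 p [543.6 319.8 138.8] rpy [-3.141  0.     1.827] F [ 0.16 -0.74 -5.1 ] M [-0.094  0.057  0.069] w 49.2 ff 30.0 j [0.41 0.61 1.33 0.   1.2  0.15]
t 4.62 p [543.7 319.8 138.8] rpy [-3.141  0.     1.827] F [ 0.12  0.42 -5.34] M [-0.113  0.043 -0.056] w 49.7 ff 30.0 j [0.41 0.61 1.33 0.   1.2  0.15]
```

The force reads −5.2 N against about −0.4 N before the lift, so can_a is the loaded one at roughly 0.5 kg. I'll carry it clear of the crate, above the jars and away from the other canisters.

{"name": "arm_command", "arguments": {
  "gripper": [40,40,40,40,40],
  "dp": [
    [0,0,-0.5],
    [0,0,-0.8],
    [0,0,-0.8],
    [0,0,-0.8],
    [0,0,-0.6]
  ],
  "twist": [0,0,0,0,0]
}}

```text
time: 5.25
tool_pos: [544.2, 320.0, 228.6]
tcp_rot: [3.14, -0.0, 1.827]
contact_force: [-0.2, -0.2, -5.3]
grip_width: 49.6
finger_force: 30.0
```

```bash
python3 - <<'E'
from h import *
o=st()
plan([500,280,225],1.829,5,o)
o["tool_pos"]=np.array([500,280,225.]);o["tcp_rot"][2]=1.829
plan([500,28,225],1.829,15,o)
E
```

```text
t 5.25 p [544.2 320.  228.6] rpy [ 3.14  -0.     1.827] F [-0.24 -0.18 -5.31] M [-0.069  0.015  0.019] w 49.6 ff 30.0 j [0.41 0.54 1.2  0.   1.4  0.15]
twist -0.01
[[-0.22, -0.42, 0.03], [-0.22, -0.42, 0.03], [-0.22, -0.42, 0.03], [-0.22, -0.42, 0.03], [-0.22, -0.42, 0.03]]
twist -0.0
[[-0.65, -0.17, -0.0], [-0.65, -0.17, -0.0], [-0.65, -0.17, -0.0], [-0.65, -0.17, -0.0], [-0.65, -0.17, -0.0]]
[[-0.65, -0.17, -0.0], [-0.65, -0.17, -0.0], [-0.65, -0.17, -0.0], [-0.65, -0.17, -0.0], [-0.65, -0.17, -0.0]]
[[-0.65, -0.17, -0.0], [-0.65, -0.17, -0.0], [-0.65, -0.17, -0.0], [-0.65, -0.17, -0.0], [-0.65, -0.17, -0.0]]
```

{"name": "arm_command", "arguments": {
  "gripper": [40,40,40,40,40],
  "dp": [
    [-0.22,-0.42,0],
    [-0.22,-0.42,0],
    [-0.22,-0.42,0],
    [-0.22,-0.42,0],
    [-0.22,-0.42,0]
  ],
  "twist": [0,0,0,0,0]
}}

```text
time: 5.88
tool_pos: [499.5, 279.4, 226.8]
tcp_rot: [3.142, -0.0, 1.827]
contact_force: [0.7, -0.2, -5.4]
grip_width: 49.8
finger_force: 30.0
```

{"name": "arm_command", "arguments": {
  "gripper": [40,40,40,40,40],
  "dp": [
    [-0.65,-0.17,0],
    [-0.65,-0.17,0],
    [-0.65,-0.17,0],
    [-0.65,-0.17,0],
    [-0.65,-0.17,0]
  ],
  "twist": [0,0,0,0,0]
}}

```text
time: 6.5
tool_pos: [500.2, 194.7, 226.7]
tcp_rot: [3.141, -0.0, 1.826]
contact_force: [0.4, 0.3, -4.7]
grip_width: 49.6
finger_force: 30.0
```

{"name": "arm_command", "arguments": {
  "gripper": [40,40,40,40,40],
  "dp": [
    [-0.65,-0.17,0],
    [-0.65,-0.17,0],
    [-0.65,-0.17,0],
    [-0.65,-0.17,0],
    [-0.65,-0.17,0]
  ],
  "twist": [0,0,0,0,0]
}}

```text
time: 7.12
tool_pos: [500.1, 110.9, 226.7]
tcp_rot: [3.141, -0.0, 1.827]
contact_force: [-0.8, 0.6, -4.9]
grip_width: 49.6
finger_force: 30.0
```

{"name": "arm_command", "arguments": {
  "gripper": [40,40,40,40,40],
  "dp": [
    [-0.65,-0.17,0],
    [-0.65,-0.17,0],
    [-0.65,-0.17,0],
    [-0.65,-0.17,0],
    [-0.65,-0.17,0]
  ],
  "twist": [0,0,0,0,0]
}}

```text
time: 7.75
tool_pos: [500.1, 26.9, 226.7]
tcp_rot: [3.141, -0.0, 1.827]
contact_force: [-0.2, -1.0, -4.5]
grip_width: 49.6
finger_force: 30.0
```

{"name": "arm_command", "arguments": {
  "gripper": [40,40,40,40,40],
  "dp": [
    [0,0,0.7],
    [0,0,0.9],
    [0,0,0.9],
    [0,0,0.8],
    [0,0,0.5]
  ],
  "twist": [0,0,0,0,0]
}}

```text
time: 8.38
tool_pos: [499.9, 27.6, 130.8]
tcp_rot: [-3.141, -0.0, 1.827]
contact_force: [-0.5, -0.7, -5.6]
grip_width: 50.0
finger_force: 30.0
```

```bash
python3 - <<'E'
from h import *
o=st()
cv2.imwrite("pics/s2.png",capture("scene")[:,:,::-1])
E
```

```text
t 8.38 p [499.9  27.6 130.8] rpy [-3.141 -0.     1.827] F [-0.53 -0.74 -5.6 ] M [-0.049  0.014 -0.002] w 50.0 ff 30.0 j [-0.1   0.4   1.73  0.    1.01 -0.35]
```

View pics/s2.png

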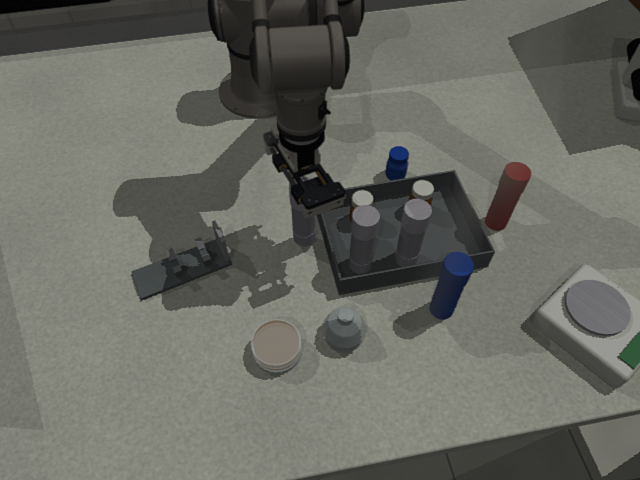

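The scene view shows the canister hanging upright with its foot at about (304,243) px, clear of the crate and the cradle. I'll lower it until the foot touches.

{"name": "arm_command", "arguments": {
  "gripper": [40,40,40,40,40],
  "dp": [
    [0,0,0.25],
    [0,0,0.2],
    [0,0,0.15],
    [0,0,0.1],
    [0,0,0]
  ],
  "twist": [0,0,0,0,0]
}}

```text
time: 9.05
tool_pos: [500.6, 28.1, 114.7]
tcp_rot: [3.14, 0.0, 1.827]
contact_force: [-0.1, 0.7, -1.4]
grip_width: 49.6
finger_force: 30.0
```

{"name": "arm_command", "arguments": {
  "gripper": [40,40,40,40,40],
  "dp": [
    [0,0,0.06],
    [-0.71,0,-0.07],
    [-0.71,0,0.02],
    [-0.7,0,0.11],
    [-0.68,0,0.2]
  ],
  "twist": [0,0,0,0,0]
}}

```text
time: 9.68
tool_pos: [519.4, -41.3, 108.3]
tcp_rot: [3.138, 0.002, 1.827]
contact_force: [-1.4, -1.2, 12.2]
grip_width: 49.5
finger_force: 30.0
```

```bash
python3 - <<'E'
from h import *
o=st()
cv2.imwrite("pics/s3.png",cv2.resize(capture("scene")[100:300,200:400,::-1],None,fx=3,fy=3))
E
```

```text
t 9.68 p [519.4 -41.3 108.3] rpy [3.138e+00 2.000e-03 1.827e+00] F [-1.4  -1.23 12.25] M [0.134 0.479 0.088] w 49.5 ff 30.0 j [-0.23  0.46  1.7  -0.    0.98 -0.48]
```

View pics/s3.png

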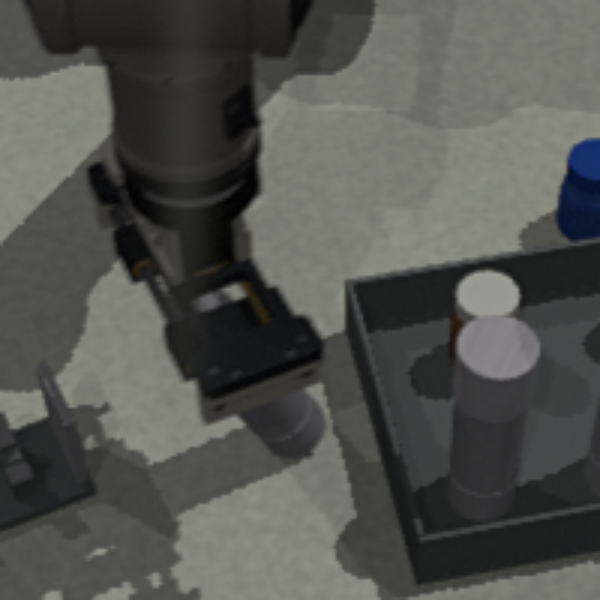

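The foot has stayed put near (300,242) px in the scene image and the canister is leaning about 30° towards the cradle. I'll continue the arc.

{"name": "arm_command", "arguments": {
  "gripper": [40,40,40,40,40],
  "dp": [
    [-0.52,0,0.18],
    [-0.5,0,0.27],
    [-0.46,0,0.32],
    [-0.43,0,0.37],
    [-0.38,0,0.42]
  ],
  "twist": [0,0,0,0,0]
}}

```text
time: 10.35
tool_pos: [535.9, -99.6, 70.1]
tcp_rot: [3.134, 0.009, 1.827]
contact_force: [1.3, -9.1, 10.7]
grip_width: 49.3
finger_force: 30.0
```

{"name": "arm_command", "arguments": {
  "gripper": [40,40,40,40,40],
  "dp": [
    [-0.2,0,0.25],
    [-0.18,0,0.25],
    [0,0,0],
    [0,0,-0.2],
    [0,0,-0.4]
  ],
  "twist": [0,0,0,0,0]
}}

```text
time: 10.98
tool_pos: [533.6, -104.1, 69.2]
tcp_rot: [-3.139, -0.002, 1.827]
contact_force: [-0.2, -0.6, -4.3]
grip_width: 49.3
finger_force: 30.0
```

{"name": "arm_command", "arguments": {
  "gripper": [40,40,40,40,40],
  "dp": [
    [0,0,-0.6],
    [0,0,-0.8],
    [0,0,-0.8],
    [0,0,-0.8],
    [0,0,0]
  ],
  "twist": [0,0,0,0,0]
}}

```text
time: 11.6
tool_pos: [535.6, -104.4, 146.7]
tcp_rot: [3.138, 0.002, 1.827]
contact_force: [0.6, 0.3, -4.9]
grip_width: 49.3
finger_force: 30.0
```

```bash
python3 - <<'E'
from h import *
o=st()
cv2.imwrite("pics/s4.png",cv2.resize(capture("scene")[100:300,150:400,::-1],None,fx=3,fy=3))
capture("top")
cv2.imwrite("pics/t4.png",capture("top")[:,:,::-1])
E
```

```text
t 11.6 p [ 535.6 -104.4  146.7] rpy [3.138e+00 2.000e-03 1.827e+00] F [ 0.57  0.32 -4.85] M [-0.297  0.026  0.003] w 49.3 ff 30.0 j [-0.33  0.45  1.59 -0.    1.1  -0.59]
```

View pics/s4.png

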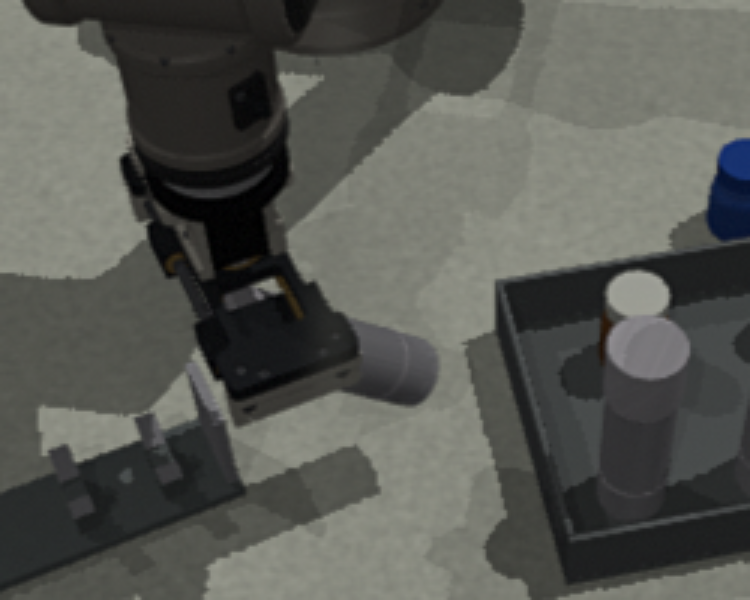

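The canister held at about 65° after lifting, with its foot at about (285,222) px in the full scene image. I'll work out the move to the cradle.

```bash
python3 - <<'E'
from h import *
C=np.array([521,-227.9]);a=np.array([-.255,.967])
o=st();r=o["tool_pos"][:2]-C;print("along",r@a,"lat",r@[a[1],-a[0]])
t=C-58*a;plan([t[0],t[1],162],1.829,10,o)
E
```

```text
t 11.75 p [ 534.1 -104.   144. ] rpy [-3.140e+00 -1.000e-03  1.827e+00] F [ 0.86  0.62 -5.2 ] M [-0.353 -0.027  0.012] w 49.8 ff 30.0 j [-0.33  0.46  1.59 -0.    1.1  -0.59]
along 116.47597082085183 lat 44.26391890785644
twist -0.0
[[-0.7, -0.18, -0.07], [-0.7, -0.18, -0.07], [-0.7, -0.18, -0.07], [-0.7, -0.18, -0.07], [-0.7, -0.18, -0.07]]
[[-0.7, -0.18, -0.07], [-0.7, -0.18, -0.07], [-0.7, -0.18, -0.07], [-0.7, -0.18, -0.07], [-0.7, -0.18, -0.07]]
```

{"name": "arm_command", "arguments": {
  "gripper": [40,40,40,40,40],
  "dp": [
    [-0.4,-0.1,-0.2],
    [-0.7,-0.18,-0.2],
    [-0.7,-0.18,-0.2],
    [-0.7,-0.18,-0.1],
    [-0.7,-0.18,0]
  ],
  "twist": [0,0,0,0,0]
}}

```text
time: 12.38
tool_pos: [535.1, -188.5, 162.4]
tcp_rot: [3.141, 0.0, 1.826]
contact_force: [0.9, 0.3, -4.5]
grip_width: 49.5
finger_force: 30.0
```

{"name": "arm_command", "arguments": {
  "gripper": [40,40,40,40,40],
  "dp": [
    [-0.8,-0.2,0],
    [-0.8,-0.2,0],
    [-0.8,-0.2,0],
    [-0.8,-0.2,0],
    [-0.6,-0.16,0]
  ],
  "twist": [0,0,0,0,0]
}}

```text
time: 13.0
tool_pos: [535.9, -286.3, 162.0]
tcp_rot: [-3.142, -0.0, 1.826]
contact_force: [-0.3, 0.8, -5.4]
grip_width: 49.0
finger_force: 30.0
```

```bash
python3 - <<'E'
from h import *
C=np.array([521,-227.9]);a=np.array([-.255,.967])
cv2.imwrite("pics/s5.png",cv2.resize(capture("scene")[150:330,80:320,::-1],None,fx=3,fy=3))
o=st();r=o["tool_pos"][:2]-C;print("along",r@a,"lat",r@[a[1],-a[0]])
E
```

```text
t 13.05 p [ 535.8 -288.1  162.1] rpy [-3.142e+00  1.000e-03  1.825e+00] F [ 1.05 -2.65 -5.47] M [-0.573 -0.088  0.084] w 49.3 ff 30.0 j [-0.62  0.55  1.38 -0.    1.22 -0.87]
along -61.950738441563296 lat -1.0034641329547676
```

View pics/s5.png

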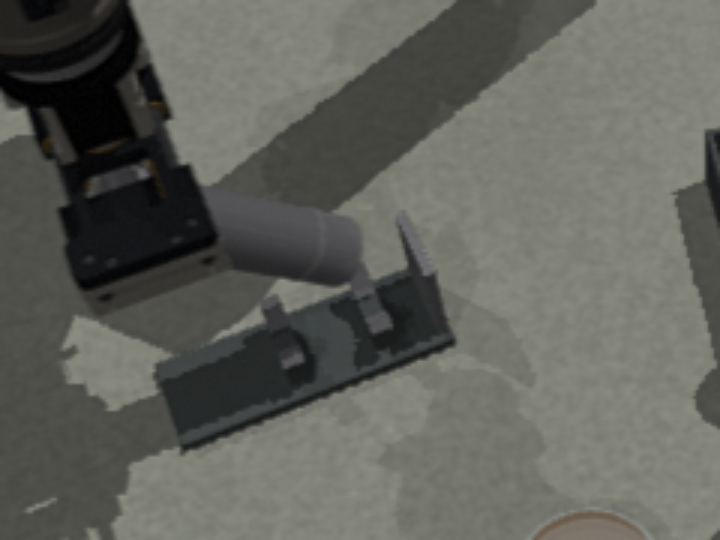

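{"name": "arm_command", "arguments": {
  "gripper": [40,40,40,40,40],
  "dp": [
    [0.05,0.02,0.4],
    [0.05,0.02,0.7],
    [0.06,0,0.6],
    [0,0,0.4],
    [0,0,0.2]
  ],
  "twist": [0,0,0,0,0]
}}

```text
time: 13.68
tool_pos: [537.3, -283.5, 106.7]
tcp_rot: [3.139, 0.007, 1.827]
contact_force: [-1.6, -11.3, 10.1]
grip_width: 49.9
finger_force: 30.0
```

```bash
python3 - <<'E'
from h import *
C=np.array([521,-227.9]);a=np.array([-.255,.967])
o=st();r=o["tool_pos"][:2]-C;print("along",r@a,"lat",r@[a[1],-a[0]])
# scene ray of foot's lower corner meeting the vertical plane through the cradle axis, before lowering (z then TCP 162, along -62)
p,d=ray("scene",(193.5,243.5));n=np.array([a[1],-a[0]]);k=((C-p[:2])@n)/(d[:2]@n);q=p+k*d;print("corner along",(q[:2]-C)@a,"z",q[2])
cv2.imwrite("pics/s6.png",cv2.resize(capture("scene")[150:330,80:320,::-1],None,fx=3,fy=3))
E
```

```text
t 13.68 p [ 537.3 -283.5  106.7] rpy [3.139 0.007 1.827] F [ -1.63 -11.25  10.08] M [-1.507  0.439  0.203] w 49.9 ff 30.0 j [-0.61  0.6   1.45 -0.    1.08 -0.87]
along -57.94485179464444 lat 1.6123233820759777
corner along 37.27810141018005 z 66.74295578754743
```

View pics/s6.png

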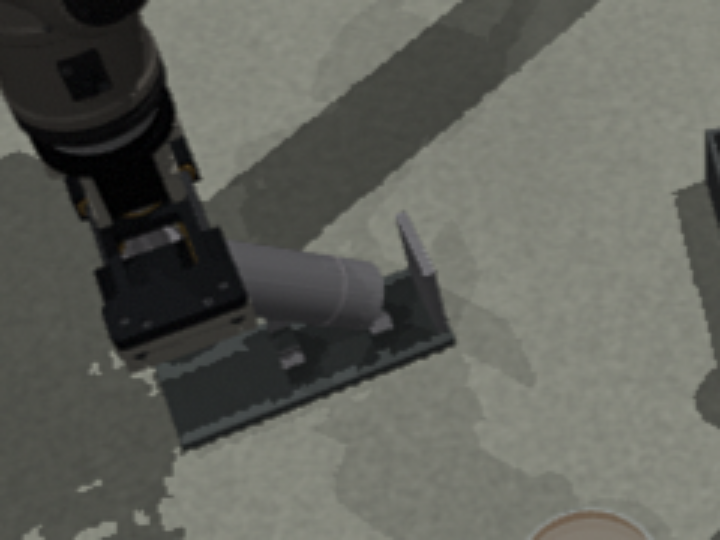

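The scene view shows the foot at about (200,256) px catching the near side of the first saddle, at a tilt of about 52°. I'll raise it, shift 15 mm towards the plate and set the foot edge into the saddle.

{"name": "arm_command", "arguments": {
  "gripper": [40,40,40,40,40],
  "dp": [
    [0,0,-0.5],
    [0,0,-0.6],
    [0,0,-0.3],
    [0.2,-0.04,0],
    [0.4,0,0]
  ],
  "twist": [0,0,0,0,0]
}}

```text
time: 14.35
tool_pos: [530.6, -265.8, 139.2]
tcp_rot: [-3.141, -0.001, 1.826]
contact_force: [0.1, 0.5, -5.1]
grip_width: 49.7
finger_force: 30.0
```

```bash
python3 - <<'E'
from h import *
C=np.array([521,-227.9]);a=np.array([-.255,.967])
cv2.imwrite("pics/s7.png",cv2.resize(capture("scene")[170:290,120:280,::-1],None,fx=5,fy=5,interpolation=cv2.INTER_CUBIC))
o=st();r=o["tool_pos"][:2]-C;print("along",r@a,"lat",r@[a[1],-a[0]])
# predicted lower/upper foot corner pixels for tilts
c=get_calibration("scene");Rc=R.from_euler("xyz",c["attitude"]).as_matrix()
for th in(40,50,60,70):
    t=np.radians(th);g=np.array([r@a,o["tool_pos"][2]+19])
    for k in(1,-1):
        q=g+134*np.array([np.sin(t),-np.cos(t)])-k*23*np.array([np.cos(t),np.sin(t)])
        w=np.r_[C+a*q[0],q[1]];v=c["mtx"]@(Rc.T@(w-c["position"]));v=v[:2]/v[2];print(th,k,q.round(),((v-[120,170])*5).round())
E
```

```text
t 14.4 p [ 530.2 -264.1  139. ] rpy [-3.140e+00 -3.000e-03  1.827e+00] F [-2.14  3.13 -4.3 ] M [-0.137  0.061 -0.019] w 49.4 ff 30.0 j [-0.59  0.54  1.45  0.    1.15 -0.85]
along -37.35695807257766 lat -0.3567104046822532
40 1 [31. 41.] [365. 411.]
40 -1 [66. 70.] [437. 336.]
50 1 [51. 54.] [405. 374.]
50 -1 [80. 89.] [463. 294.]
60 1 [67. 71.] [439. 334.]
60 -1 [ 90. 111.] [479. 251.]
70 1 [81. 91.] [464. 292.]
70 -1 [ 96. 134.] [486. 208.]
```

View pics/s7.png

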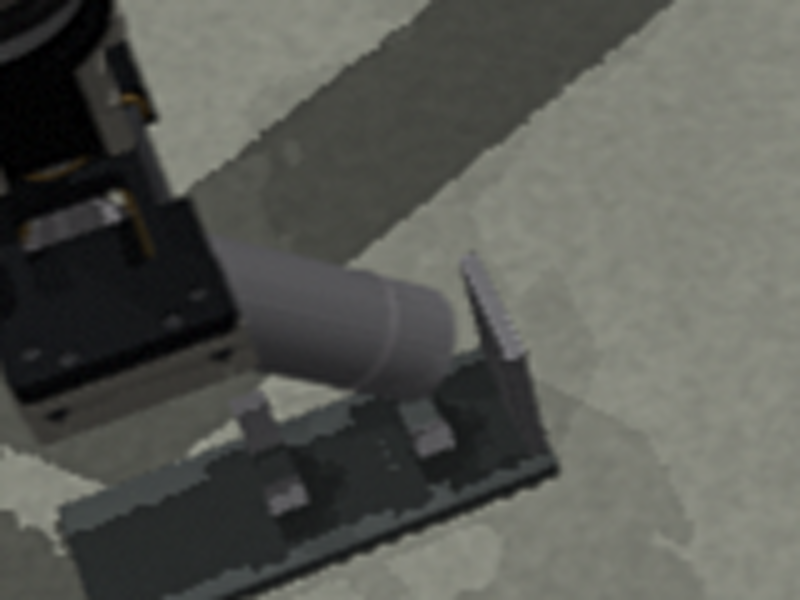

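The foot's upper edge is at about (455,300) crop px and the lower edge at about (405,390), so the tilt is about 50°. The lower edge is over the first saddle. I'll lower until it touches.

{"name": "arm_command", "arguments": {
  "gripper": [40,40,40,40,40],
  "dp": [
    [-0.06,0,0.3],
    [0,0,0.3],
    [0,0,0.12],
    [0,0,0.06],
    [0,0,0]
  ],
  "twist": [0,0,0,0,0]
}}

```text
time: 15.02
tool_pos: [531.5, -268.0, 120.1]
tcp_rot: [3.142, -0.0, 1.827]
contact_force: [-0.3, -0.2, -4.8]
grip_width: 49.4
finger_force: 30.0
```

{"name": "arm_command", "arguments": {
  "gripper": [40,40,40,40,40],
  "dp": [
    [0.04,0,0.06],
    [0,0,0.06],
    [0,0,0.06],
    [0,0,0],
    [0,0,0]
  ],
  "twist": [0,0,0,0,0]
}}

```text
time: 15.65
tool_pos: [531.3, -267.4, 116.2]
tcp_rot: [3.141, 0.001, 1.827]
contact_force: [-1.9, -2.8, 1.2]
grip_width: 49.5
finger_force: 30.0
```

{"name": "arm_command", "arguments": {
  "gripper": [40,40,40,40,40],
  "dp": [
    [-0.17,0,0.18],
    [-0.19,0,0.2],
    [-0.18,0,0.21],
    [-0.17,0,0.22],
    [-0.16,0,0.23]
  ],
  "twist": [0,0,0,0,0]
}}

```text
time: 16.27
tool_pos: [537.5, -289.3, 89.7]
tcp_rot: [3.14, 0.002, 1.826]
contact_force: [0.5, -5.3, 4.8]
grip_width: 49.8
finger_force: 30.0
```

```bash
cat >> h.py <<'E'
C=np.array([521,-227.9]);a=np.array([-.255,.967])
def cr():
    o=st();r=o["tool_pos"][:2]-C;F=o["contact_force"];print("grip along",(r@a).round(1),"lat",(r@[a[1],-a[0]]).round(1),"z",(o["tool_pos"][2]+19).round(1),"F along",(F[:2]@a).round(1));return o
def foot(o,name):
    "scene predicted lower/upper foot corners for tilts, to hold against the edge of the can in the picture"
E
python3 -c "
from h import *
cr()"
```

```text
t 16.27 p [ 537.5 -289.3   89.7] rpy [3.140e+00 2.000e-03 1.826e+00] F [ 0.49 -5.29  4.75] M [-0.725  0.327  0.203] w 49.8 ff 30.0 j [-0.62  0.62  1.46 -0.    1.06 -0.87]
grip along -63.6 lat 0.3 z 108.7 F along -5.2
```

{"name": "arm_command", "arguments": {
  "gripper": [40,40,40,40,40],
  "dp": [
    [-0.16,0,0.24],
    [-0.14,0,0.24],
    [-0.13,0,0.26],
    [-0.12,0,0.26],
    [-0.1,0,0.26]
  ],
  "twist": [0,0,0,0,0]
}}

```text
time: 16.9
tool_pos: [541.3, -304.3, 57.6]
tcp_rot: [3.141, 0.001, 1.826]
contact_force: [-0.0, -4.7, 2.0]
grip_width: 49.9
finger_force: 30.0
```

```bash
python3 -c "
from h import *
o=cr()
im=capture('scene');cv2.imwrite('pics/s8.png',im[:,:,::-1])
"
```

```text
t 16.9 p [ 541.3 -304.3   57.6] rpy [3.141e+00 1.000e-03 1.826e+00] F [-0.03 -4.7   1.99] M [-0.534  0.122  0.1  ] w 49.9 ff 30.0 j [-0.64  0.68  1.45  0.    1.01 -0.89]
grip along -79.1 lat 0.1 z 76.6 F along -4.5
```

{"name": "arm_command", "arguments": {
  "gripper": [40,40,40,40,40],
  "dp": [
    [-0.09,0,0.25],
    [-0.07,0,0.25],
    [-0.05,0,0.2],
    [-0.03,0,0.1],
    [0,0,0]
  ],
  "twist": [0,0,0,0,0]
}}

```text
time: 17.58
tool_pos: [542.2, -309.1, 37.8]
tcp_rot: [-3.141, -0.001, 1.827]
contact_force: [-0.4, -2.4, -1.2]
grip_width: 49.3
finger_force: 30.0
```

```bash
python3 -c "
from h import *
o=cr()
"
```

```text
t 17.57 p [ 542.2 -309.1   37.8] rpy [-3.141e+00 -1.000e-03  1.827e+00] F [-0.44 -2.4  -1.24] M [-0.274  0.156  0.109] w 49.3 ff 30.0 j [-0.64  0.71  1.45  0.    0.98 -0.9 ]
grip along -83.9 lat -0.2 z 56.8 F along -2.2
```

{"name": "arm_command", "arguments": {
  "gripper": [40,40,40,40,40],
  "dp": [
    [0,0,0.05],
    [0.25,0,0],
    [0.4,0,0],
    [0.35,0,0],
    [0.2,0,0]
  ],
  "twist": [0,0,0,0,0]
}}

```text
time: 18.2
tool_pos: [535.3, -281.6, 37.3]
tcp_rot: [3.141, 0.004, 1.828]
contact_force: [0.4, -18.2, -2.4]
grip_width: 49.5
finger_force: 30.1
```

```bash
python3 -c "
from h import *
o=cr()
"
```

```text
t 18.2 p [ 535.3 -281.6   37.3] rpy [3.141 0.004 1.828] F [  0.43 -18.22  -2.36] M [-2.658  0.018  0.546] w 49.5 ff 30.1 j [-0.61  0.68  1.52 -0.    0.94 -0.87]
grip along -55.5 lat 0.2 z 56.3 F along -17.7
```

```bash
cat >> h.py <<'E'
def prof(im,cam,z,lats,al):
    c=get_calibration(cam);Rc=R.from_euler("xyz",c["attitude"]).as_matrix();n=np.array([a[1],-a[0]])
    for l in lats:
        v=[]
        for s in al:
            q=c["mtx"]@(Rc.T@(np.r_[C+a*s+n*l,z]-c["position"]));v.append(q[:2]/q[2])
        v=np.float32(v);print(cam,"z",z,"lat",l,cv2.remap(im,v[:,0].reshape(1,-1),v[:,1].reshape(1,-1),cv2.INTER_LINEAR).mean(2)[0].round().astype(int).tolist())
E
python3 -c "
from h import *
o=cr()
t=capture('top');o=cr();t0=cv2.imread('pics/top0.png')
al=range(-36,104,4);print(list(al))
prof(t,'top',78,(-12,0,12),al);prof(t0,'top',78,(0,),al)
"
```

```text
t 18.2 p [ 535.3 -281.6   37.3] rpy [3.141 0.004 1.828] F [  0.43 -18.22  -2.36] M [-2.658  0.018  0.546] w 49.5 ff 30.1 j [-0.61  0.68  1.52 -0.    0.94 -0.87]
grip along -55.5 lat 0.2 z 56.3 F along -17.7
t 18.25 p [ 535.4 -281.7   37.6] rpy [3.141 0.005 1.828] F [-1.05 -8.52 -3.32] M [-1.493  0.227  0.517] w 49.4 ff 30.1 j [-0.61  0.68  1.52 -0.    0.94 -0.87]
grip along -55.7 lat 0.2 z 56.6 F along -8.0
[-36, -32, -28, -24, -20, -16, -12, -8, -4, 0, 4, 8, 12, 16, 20, 24, 28, 32, 36, 40, 44, 48, 52, 56, 60, 64, 68, 72, 76, 80, 84, 88, 92, 96, 100]
top z 78 lat -12 [50, 84, 103, 119, 124, 124, 125, 126, 126, 128, 142, 148, 150, 150, 151, 149, 150, 151, 150, 150, 150, 150, 157, 157, 151, 152, 152, 152, 152, 154, 126, 159, 150, 90, 92]
top z 78 lat 0 [90, 142, 139, 143, 137, 138, 139, 137, 144, 148, 161, 163, 162, 161, 160, 162, 161, 160, 162, 160, 161, 160, 174, 182, 160, 161, 160, 159, 158, 159, 135, 163, 152, 92, 93]
top z 78 lat 12 [87, 136, 118, 119, 121, 120, 119, 121, 121, 124, 127, 131, 138, 137, 136, 138, 138, 138, 135, 139, 140, 137, 144, 152, 136, 140, 140, 141, 139, 139, 123, 161, 146, 90, 90]
top z 78 lat 0 [92, 93, 91, 91, 91, 91, 92, 78, 80, 90, 90, 81, 58, 78, 78, 82, 87, 94, 96, 94, 94, 71, 71, 91, 90, 90, 40, 45, 49, 46, 75, 143, 130, 77, 76]
```

{"name": "arm_command", "arguments": {
  "gripper": [40,40,40,40,40],
  "dp": [
    [0,0,0.05],
    [0,0,0.04],
    [0,0,0.03],
    [0.04,0,0],
    [0,0,0]
  ],
  "twist": [0,0,0,0,0]
}}

```text
time: 18.88
tool_pos: [535.2, -281.7, 34.9]
tcp_rot: [3.14, 0.005, 1.827]
contact_force: [-2.2, -11.7, 0.2]
grip_width: 49.2
finger_force: 30.1
```

```bash
python3 -c "
from h import *
o=cr()
"
```

```text
t 18.88 p [ 535.2 -281.7   34.9] rpy [3.14  0.005 1.827] F [ -2.19 -11.67   0.19] M [-1.588  0.364  0.417] w 49.2 ff 30.1 j [-0.61  0.68  1.52 -0.    0.93 -0.86]
grip along -55.7 lat 0.0 z 53.9 F along -10.7
```

{"name": "arm_command", "arguments": {
  "gripper": [40,40,40,40,40],
  "dp": [
    [0,0,0.04],
    [0,0,0.02],
    [0,0,0],
    [0,0,0],
    [0,0,0]
  ],
  "twist": [0,0,0,0,0]
}}

```text
time: 19.5
tool_pos: [535.3, -281.7, 33.6]
tcp_rot: [3.14, 0.005, 1.827]
contact_force: [-2.0, -11.1, 2.0]
grip_width: 49.6
finger_force: 30.1
```

```bash
python3 -c "
from h import *
o=cr()
"
```

```text
t 19.5 p [ 535.3 -281.7   33.6] rpy [3.14  0.005 1.827] F [ -2.05 -11.12   1.99] M [-1.498  0.39   0.352] w 49.6 ff 30.1 j [-0.61  0.69  1.52 -0.    0.93 -0.86]
grip along -55.7 lat 0.2 z 52.6 F along -10.2
```

{"name": "arm_command", "arguments": {
  "gripper": [40,40,40,50,52],
  "dp": [
    [0,0,-0.04],
    [0,0,-0.02],
    [0,0,0],
    [0,0,0],
    [0,0,0]
  ],
  "twist": [0,0,0,0,0]
}}

```text
time: 20.12
tool_pos: [534.3, -279.1, 34.0]
tcp_rot: [-3.141, -0.001, 1.827]
contact_force: [-0.4, -0.1, 1.0]
grip_width: 51.5
finger_force: 0.7
```

```bash
python3 -c "
from h import *
o=cr()
"
```

```text
t 20.12 p [ 534.3 -279.1   34. ] rpy [-3.141e+00 -1.000e-03  1.827e+00] F [-0.42 -0.08  1.  ] M [-0.208  0.283 -0.005] w 51.5 ff 0.7 j [-0.61  0.69  1.52  0.    0.94 -0.86]
grip along -52.9 lat -0.2 z 53.0 F along 0.0
```

Released, with almost no load on the pads. I'll check the pose before backing off.

{"name": "arm_command", "arguments": {
  "gripper": [58,64,72,80,88],
  "dp": [
    [0,0,0],
    [0,0,0],
    [0,0,0],
    [0,0,0],
    [0,0,0]
  ],
  "twist": [0,0,0,0,0]
}}

```text
time: 20.75
tool_pos: [534.6, -279.4, 33.9]
tcp_rot: [3.141, -0.0, 1.827]
contact_force: [-0.0, 0.1, -0.4]
grip_width: 85.5
finger_force: 0.0
```

{"name": "arm_command", "arguments": {
  "gripper": [90,90,90,90,90],
  "dp": [
    [0,0,0],
    [0,0,-0.3],
    [0,0,-0.7],
    [0,0,-1],
    [0,0,-1]
  ],
  "twist": [0,0,0,0,0]
}}

```text
time: 21.38
tool_pos: [534.8, -279.7, 111.1]
tcp_rot: [3.141, 0.001, 1.827]
contact_force: [-0.2, 0.4, 0.0]
grip_width: 89.8
finger_force: 0.0
```

{"name": "arm_command", "arguments": {
  "gripper": [90,90,90,90,90],
  "dp": [
    [-0.8,0,-0.9],
    [-1,0,-0.5],
    [-1,0,-0.5],
    [-1,0,-0.3],
    [-1,0,0]
  ],
  "twist": [0,0,0,0,0]
}}

```text
time: 22.0
tool_pos: [565.5, -396.7, 166.7]
tcp_rot: [3.14, 0.003, 1.827]
contact_force: [-1.1, 0.3, -0.9]
grip_width: 90.0
finger_force: 0.0
```

```bash
python3 - <<'E'
from h import *
o=cr();t=capture('top');s=capture('scene');cv2.imwrite('pics/t9.png',t[:,:,::-1])
al=list(range(-84,-64,2))+list(range(72,100,2));print(al)
prof(t,'top',78,(-12,0,12),al)
prof(t,'top',55,(-34,-30,-26,-22,22,26,30,34),range(-70,80,10))
for p in((226,232),(277,235),(205,295),(267,295)):
    br=((t.min(2)>120)*255).astype(np.uint8);e=cv2.fitEllipse(blob(t,p,20,br));print(p,np.round(e[0],1))
# silhouette of the can along its length in the scene view: upper edge profile at a few stations
for x in(-60,-20,20,60):prof(s,'scene',0,(0,),[x]) if 0 else None
c=get_calibration('scene');Rc=R.from_euler("xyz",c["attitude"]).as_matrix()
for x in(-70,-45,-20,10,40,65):
    v=[]
    zs=np.arange(40,110,4)
    for z in zs:
        q=c["mtx"]@(Rc.T@(np.r_[C+a*x,z]-c["position"]));v.append(q[:2]/q[2])
    v=np.float32(v);print("axis x",x,cv2.remap(s,v[:,:1].T.copy(),v[:,1:].T.copy(),cv2.INTER_LINEAR).mean(2)[0].round().astype(int).tolist())
E
```

```text
t 22.0 p [ 565.5 -396.7  166.7] rpy [3.140e+00 3.000e-03 1.827e+00] F [-1.13  0.33 -0.89] M [-0.09   0.053  0.001] w 90.0 ff 0.0 j [-0.72  0.7   1.09  0.    1.35 -0.98]
grip along -174.6 lat 0.0 z 185.7 F along 0.6
[-84, -82, -80, -78, -76, -74, -72, -70, -68, -66, 72, 74, 76, 78, 80, 82, 84, 86, 88, 90, 92, 94, 96, 98]
top z 78 lat -12 [111, 111, 112, 128, 157, 160, 158, 158, 159, 161, 142, 143, 142, 141, 132, 100, 77, 114, 151, 154, 142, 86, 85, 84]
top z 78 lat 0 [106, 109, 116, 151, 163, 164, 162, 165, 167, 167, 146, 146, 149, 148, 139, 91, 84, 137, 152, 154, 141, 105, 86, 85]
top z 78 lat 12 [110, 112, 114, 124, 140, 150, 154, 156, 156, 156, 128, 130, 129, 128, 124, 97, 77, 114, 151, 152, 136, 97, 82, 83]
top z 55 lat -34 [93, 116, 153, 139, 141, 142, 145, 144, 128, 127, 142, 144, 134, 122, 132]
top z 55 lat -30 [68, 92, 94, 93, 92, 96, 99, 102, 94, 93, 95, 96, 103, 96, 97]
top z 55 lat -26 [97, 98, 92, 92, 95, 65, 120, 101, 95, 92, 93, 65, 122, 89, 69]
top z 55 lat -22 [125, 122, 122, 119, 95, 94, 105, 97, 98, 100, 100, 94, 106, 99, 100]
top z 55 lat 22 [110, 113, 115, 117, 76,
[... 238 characters left out ...]
24, 126, 107, 106, 124, 131, 131, 126, 128, 142, 134]
(226, 232) [225.1 231.4]
(277, 235) [275.5 233.7]
(205, 295) [201.7 294.9]
(267, 295) [265.5 294.1]
axis x -70 [82, 90, 96, 101, 108, 115, 120, 121, 113, 112, 113, 113, 111, 108, 77, 64, 66, 70]
axis x -45 [89, 94, 101, 110, 113, 114, 118, 120, 121, 124, 123, 121, 115, 106, 75, 63, 63, 68]
axis x -20 [66, 72, 78, 85, 87, 91, 94, 96, 98, 100, 99, 97, 96, 95, 111, 115, 101, 64]
axis x 10 [67, 73, 78, 86, 88, 91, 94, 98, 97, 100, 100, 99, 96, 95, 123, 123, 124, 127]
axis x 40 [68, 75, 79, 85, 90, 93, 94, 97, 99, 100, 101, 99, 96, 98, 121, 124, 123, 124]
axis x 65 [69, 76, 79, 85, 89, 93, 95, 98, 100, 100, 101, 99, 98, 94, 115, 123, 123, 122]
```

The canister lies level along its whole length, and the other canisters and jars haven't moved. The top profile shows the foot 3–4 mm short of the plate after release. I'll push it home with the closed fingertips on the cap end.

{"name": "arm_command", "arguments": {
  "gripper": [0,0,0,0,0],
  "dp": [
    [0.3,0,0.9],
    [0.4,0,1],
    [0.4,0,1],
    [0.3,0,1],
    [0,0,0.9]
  ],
  "twist": [0,0,0,0,0]
}}

```text
time: 22.72
tool_pos: [555.9, -360.0, 44.1]
tcp_rot: [3.142, -0.001, 1.828]
contact_force: [0.6, -0.2, 0.2]
grip_width: 44.6
finger_force: 0.0
```

{"name": "arm_command", "arguments": {
  "gripper": [0,0,0,0,0],
  "dp": [
    [0.3,0,0.1],
    [0.4,0,0.05],
    [0.3,0,0],
    [0.2,0,0],
    [0,0,0]
  ],
  "twist": [0,0,0,0,0]
}}

```text
time: 23.35
tool_pos: [548.7, -332.4, 40.8]
tcp_rot: [3.141, 0.0, 1.827]
contact_force: [0.0, -0.1, -0.1]
grip_width: 0.8
finger_force: 0.0
```

```bash
python3 -c "
from h import *
o=cr()
"
```

```text
t 23.35 p [ 548.7 -332.4   40.8] rpy [3.141 0.    1.827] F [ 0.02 -0.15 -0.13] M [-0.063  0.008  0.031] w 0.8 ff 0.0 j [-0.66  0.73  1.39  0.    1.01 -0.92]
grip along -108.1 lat 0.1 z 59.8 F along -0.1
```

{"name": "arm_command", "arguments": {
  "gripper": [0,0,0,0,0],
  "dp": [
    [0.3,0,0],
    [0.25,0,0],
    [0.1,0,0],
    [0.08,0,0],
    [0.08,0,0]
  ],
  "twist": [0,0,0,0,0]
}}

```text
time: 23.98
tool_pos: [543.7, -314.2, 40.6]
tcp_rot: [3.141, 0.002, 1.827]
contact_force: [0.7, -4.2, -0.7]
grip_width: 0.3
finger_force: 2.0
```

{"name": "arm_command", "arguments": {
  "gripper": [0,0,0,0,0],
  "dp": [
    [0.06,0,0],
    [0.06,0,0],
    [0,0,0],
    [0,0,0],
    [0,0,0]
  ],
  "twist": [0,0,0,0,0]
}}

```text
time: 24.6
tool_pos: [542.9, -311.3, 40.4]
tcp_rot: [3.141, 0.002, 1.827]
contact_force: [0.2, -7.4, -0.5]
grip_width: 0.5
finger_force: 3.3
```

```bash
python3 -c "
from h import *
o=cr();t=capture('top')
prof(t,'top',78,(-12,0,12),range(72,100,2))
"
```

```text
t 24.6 p [ 542.9 -311.3   40.4] rpy [3.141e+00 2.000e-03 1.827e+00] F [ 0.18 -7.37 -0.53] M [-1.141 -0.021  0.114] w 0.5 ff 3.3 j [-0.64  0.71  1.45 -0.    0.98 -0.9 ]
grip along -86.3 lat -0.1 z 59.4 F along -7.2
top z 78 lat -12 [149, 151, 150, 150, 153, 152, 139, 133, 160, 162, 149, 92, 86, 90]
top z 78 lat 0 [157, 160, 158, 156, 158, 155, 156, 161, 160, 161, 149, 113, 90, 89]
top z 78 lat 12 [137, 138, 139, 139, 138, 134, 120, 125, 160, 161, 145, 104, 89, 89]
```

The dark gap at the plate has closed. I'll give one small extra push to confirm contact, then retreat.

{"name": "arm_command", "arguments": {
  "gripper": [0,0,0,0,0],
  "dp": [
    [0.05,0,0],
    [0.05,0,0],
    [0.04,0,0],
    [0,0,0],
    [0,0,0]
  ],
  "twist": [0,0,0,0,0]
}}

```text
time: 25.28
tool_pos: [543.3, -311.3, 41.3]
tcp_rot: [3.139, 0.009, 1.826]
contact_force: [3.2, -17.0, -2.8]
grip_width: 0.2
finger_force: 8.6
```

{"name": "arm_command", "arguments": {
  "gripper": [0,0,0,0,0],
  "dp": [
    [-0.1,0,0],
    [-0.3,0,0],
    [-0.8,0,0],
    [-1,0,-0.5],
    [-0.5,0,-1]
  ],
  "twist": [0,0,0,0,0]
}}

```text
time: 25.9
tool_pos: [558.1, -371.9, 76.4]
tcp_rot: [-3.14, -0.004, 1.826]
contact_force: [-0.3, -1.5, -0.1]
grip_width: 0.2
finger_force: 0.0
```

{"name": "arm_command", "arguments": {
  "gripper": [0,0,0,0,0],
  "dp": [
    [0,0,-1],
    [0,0,-1],
    [0,0,-0.5],
    [0,0,0],
    [0,0,0]
  ],
  "twist": [0,0,0,0,0]
}}

```text
time: 26.52
tool_pos: [558.3, -371.5, 138.8]
tcp_rot: [-3.14, -0.002, 1.827]
contact_force: [-0.5, 0.4, 0.6]
grip_width: 0.5
finger_force: 0.0
```

```bash
python3 -c "
from h import *
o=cr();t=capture('top')
al=list(range(-84,-64,2))+list(range(72,100,2))
prof(t,'top',78,(-12,0,12),al)
prof(t,'top',78,(0,),al)
t0=cv2.imread('pics/top0.png')[:,:,::-1]
print('dishes/burner diff',np.abs(t[145:200,290:400].astype(int)-t0[145:200,290:400]).mean(),(np.abs(t[145:200,290:400].astype(int)-t0[145:200,290:400]).max(2)>40).sum())
"
```

```text
t 26.52 p [ 558.3 -371.5  138.8] rpy [-3.140e+00 -2.000e-03  1.827e+00] F [-0.53  0.41  0.57] M [-0.132  0.058  0.046] w 0.5 ff 0.0 j [-0.7   0.68  1.2   0.    1.27 -0.96]
grip along -148.4 lat -0.5 z 157.8 F along 0.5
top z 78 lat -12 [114, 111, 111, 109, 114, 134, 160, 160, 159, 160, 146, 143, 142, 143, 144, 142, 132, 126, 150, 152, 144, 89, 86, 85]
top z 78 lat 0 [109, 109, 106, 107, 119, 155, 165, 164, 162, 164, 149, 149, 150, 152, 147, 149, 147, 150, 154, 154, 143, 107, 87, 87]
top z 78 lat 12 [112, 114, 114, 114, 113, 119, 128, 132, 132, 132, 131, 132, 132, 131, 129, 128, 116, 120, 150, 152, 136, 97, 84, 82]
top z 78 lat 0 [109, 109, 106, 107, 119, 155, 165, 164, 162, 164, 149, 149, 150, 152, 147, 149, 147, 150, 154, 154, 143, 107, 87, 87]
dishes/burner diff 11.47763085399449 0
```

The push met a firm stop (17 N with no further movement) and the gap stayed closed after I backed off. Everything else is where it was, so I'm handing the job in.

```bash
python3 -c "
from plant import *
print(close_job())"
```

```text
the job is handed in; nothing more can be done
None
```

The loaded canister is can_a: it lifted at about 5 N, and I didn't need to weigh the other two. It now lies level in the cradle with its foot against the end plate, nothing else in the scene appears to have moved, and the job was handed in at about 27 s.

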